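Press the ring stretcher's lever to its size mark and ease it back

TASK

The silver ring on the stretcher needs to go up to the size set by the red index on the scale. With closed fingertips press down on the lever's black palm grip, without grasping it, until the pointer lines up with the red index, keep it there for about a second without pushing it past, then follow the lever back up so that it does not snap back, and leave it fully up. Leave the ring on its mandrel, the index where it is set and everything else on the table undisturbed.

Things in the scene. Friction and masses are not known exactly. Their poses are not given: they have to be found in the camera images.
- stretcher: Jeweller's ring stretcher: blue cast-iron foot, column and lever fork, upright steel mandrel (top 294 mm above the table, brass draw-bolt head 22 mm above that, sinking as the lever is pressed), fixed on an oak board 280 x 170 x 18 mm. Immovable. Origin: on the table under the mandrel axis. The lever runs out along local -x; local y is the hinge axis, z up. The scale is on the local -y side.
- lever_hinge (a point): Axis of the lever's hinge at the middle of the fork, 20 mm along local +x from the mandrel axis and 173 mm above the table. Fixed; the lever, pointer and index all turn about this axis (parallel to the stretcher's local y).
- grip_top (a point): Where to press: middle of the upper face of the black palm grip at the lever's end. Grip 95 mm long (point x, along the lever, +x towards the hinge), 38 wide (y), 22 thick (z, out of the upper face). It lies 240 mm out from the hinge axis and 11 mm above the lever's middle line. At rest the lever rises outward by 0.35 rad, this point 265 mm above the table; pressed, it swings down in an arc.
- lever (a joint): Lever angle in rad: 0 fully up (rest stop), growing as the grip is pressed down, end stop 0.72. A return spring pushes it up: about 3 N at the grip to start it, about 10 N at 0.5 rad; let go, it snaps back at once. The pointer meets the index when this equals index.
- index (a joint): Angle at which the red index is set, in lever radians, between 0.26 and 0.54 and different each time; it is held by friction and must not be shifted.
- pointer_tip (a point): Tip of the black pointer that stands up from the hinge at right angles to the lever, 120 mm from the hinge axis, on the -y face of the ivory scale, 52 mm to the side of the lever's middle. As the lever goes down the tip travels along the top of the scale towards the grip (local -x). Black graduations every 0.06 rad (7 mm), every fifth longer, the first at lever value 0.
- index_tip (a point): Lower tip of the red index rider on the scale's rim, at the same 120 mm radius and in the same plane: pointer_tip and index_tip coincide when aligned. The red flag, 12 mm wide, stands 20 mm up above it. Its own x is roughly along the rim: the pointer comes from its +x side.
- silver_ring: Silver finger ring, 22.4 mm outside, 18.4 mm bore, 6 mm high, loose on the collar of the stretcher's mandrel (it is the ring being stretched). Origin: centre of its underside. It stays on the mandrel; do not touch or lift it.
- brass_ring: Bystander: loose brass finger ring, 24 mm outside, 7 mm high, lying on the oak board below the lever. Origin: centre of its underside.
- sizing_stick: Bystander: ring-sizing stick (dark wooden handle, ringed aluminium taper) 265 mm long, 24 mm thick, lying loose beside the board. Origin: middle of its underside; local x along it.
- copper_bowl: Bystander: loose copper bowl of beads, 170 mm across, 40 mm high. Origin: centre of its underside.
- bracelet_stand: Bystander: loose black turned bracelet stand, 86 mm across at the foot, 88 mm high, with two bead bracelets on it. Origin: centre of its underside.
- tumbler: Bystander: loose drinking glass, 76 mm across, 92 mm high. Origin: centre of its underside.
- pen: Bystander: loose blue pen, 138 mm long, 9 mm thick. Origin: middle of its underside; local x along it.
- bead_bracelet: Bystander: loose closed bead bracelet, 72 mm across, 12 mm high. Origin: its centre, on the table.

How it is judged:
By the outcome, as a careful person would: the job done as asked, in the order asked, and still so for the second after the job is handed in, with the robot touching nothing.
It also fails if it takes over 42 s, if anything falls off the work surface, if the arm or the gripper's body presses on something with over 40 N, if the wrist force passes 120 N, or if a joint passes its speed limit or range.

ROBOT

A 7-joint arm with a two-finger parallel gripper is mounted at the origin on the work surface. World frame = base frame: x ahead of the robot, y to its left, z up, the work surface at z = 0. Lengths are in m, angles in rad, forces in N, time in s.
With the tool pointing down it reaches from about 0.425 to 0.875 m from the base axis. Payload 8.4 kg.
Tool frame: the origin (TCP) lies at the very end of the fingers, on their centre line; the grasp point (between the pads) lies 19 mm behind it (robot.grip_point_offset is the z of the grasp point in the tool frame, in m); z points along the fingers, y is the direction in which the jaws open and shut (so a half turn about z gives the same grasp; the last joint's range is limited). The gripper opens to 85 mm and grips with 20 to 120 N. Pads are 22 mm wide; open, the fingers measure 114 mm over their backs; the gripper's body (76 mm by 85 mm) begins 54 mm behind the grasp point. The pads swing forward as they close: fully open they stand 13 mm farther back than shut.
Start: joints at [-1.298, 0.333, 0.04, 1.465, -0.013, 1.343, -0.059], TCP at [0.236, 0.606, 0.231] pointing down, gripper open.
Joint ranges: [-2.58, 2.58], [-0.38, 2.09], [-1.3, 1.39], [0.25, 2.4], [-1.5, 4.64], [0.08, 2.09], [-2.65, 2.65]. Speed limits (rad/s): [2.22, 2.22, 2.79, 2.79, 3.14, 3.14, 3.14].

INTERFACE

Orientations are given as a unit quaternion [w, x, y, z].
In Python, from station import telemetry, imaging, order, robot gives the robot as it stands.
- The arm moves only by the shell command python3 -m pendant 'ROWS'. ROWS is JSON, a list of rows, each a list of 7 numbers: the turn, a rotation vector about the world's x, y, z in rad, then the shift along the world's x, y, z in m, then the gripper's target within -1 to 1 (fully open at 1, half-way at 0, shut at -1). A call has exactly 10 rows; each row shifts and turns the pose as measured when the row begins; what a row does not reach is not made up. A row lasts 1/12 s, in which the tool goes at most 41.7 mm and 7.16 degrees, less where a joint would pass 70% of its speed; a pose out of reach is approached as far as the arm can. A call with a gripper value outside its range is refused whole. The fingers move at their own pace and stop on an object; the grip force is fixed at half the most. Time passes only in rows, so rows that do not move let the fingers close, or fill a call up. It gives the time, the measured TCP pose, the force and the opening at its end, in the units of the state.
- telemetry.state(): the state, without advancing time (a new reading comes with each control period).
- imaging.get_image(name): name is "side" or "top"; returns the picture (400x640x3 uint8, red, green, blue); there is no depth.
- imaging.camera_model(name): a dict with "vfov" (degrees; the focal length in pixels is half the picture's height over the tangent of half this angle, whatever the lens; pixels are square), "cx", "cy" (the principal point, pixels), "dist" ([k1, k2, p1, p2, k3] as OpenCV has them; the pictures are not rectified), "rvec" (rotation vector, rad) and "tvec" (3), from world to camera coordinates, as OpenCV has them. Camera axes: x right, y down, z forward; pixel columns grow to the right and rows downward; lengths in m; the calibration is good to about 2 mm. A picture is of the moment at which its call begins. camera_model takes no time and is no camera call.
- order.close_job(): hands the job in, once; it reports no verdict.
The state is a dict: "clock": time; "joint_positions": joint angles; "joint_velocities": joint speeds; "effort": joint torques, N m; "tcp_pos": TCP position; "tcp_rot": TCP orientation; "contact_force": force on the tool from outside, world axes, zero at the start; "torque": the same for the moment, N m; "grip_width": finger opening in m.
Only numpy, scipy, OpenCV 4.12 (cv2) and the standard library are available. Lean on these libraries where they do the work, as an engineer would, in place of code of your own. Each camera call takes 0.05 s, during which the arm holds its last target. There are 200 camera calls.

## Working session

There is one attempt and no reset: what is moved stays moved. The work goes in short steps, Python scripts to look and compute and a shell command to move; the robot and the scene stay as the last step left them, time stands still between calls to the robot, and variables do not carry over. Pictures are saved under pics/ and viewed, about 8 in all and at most 12, crops included, and the job is handed in when it is done.

```bash
mkdir -p pics; ls; python3 - <<'E'
from station import telemetry, imaging, robot
import cv2
for n in("side","top"):
    cv2.imwrite(f"pics/{n}0.png",imaging.get_image(n)[:,:,::-1]); print(imaging.camera_model(n))
s=telemetry.state(); print(s)
E
```

```text
pics
{'vfov': 53.76933545764718, 'cx': 313.73723750554603, 'cy': 202.95802633111634, 'dist': array([-0.07413395,  0.        ,  0.        ,  0.        ,  0.        ]), 'rvec': array([ 0.56313581, -2.7511122 ,  1.04850775]), 'tvec': array([0.51546081, 0.31116315, 1.25535005])}
{'vfov': 54.550413759822526, 'cx': 317.92081291285245, 'cy': 203.96677031345544, 'dist': array([-0.06474981,  0.        ,  0.        ,  0.        ,  0.        ]), 'rvec': array([ 2.1550484 , -2.14712705,  0.12191325]), 'tvec': array([-0.01832458,  0.6050829 ,  1.43490539])}
{'clock': 0.1, 'joint_positions': array([-1.29820992,  0.33381987,  0.03988555,  1.4661655 , -0.01338316,
        1.34331502, -0.05847493]), 'joint_velocities': array([ 2.50444160e-03, -9.20518809e-04, -8.07942608e-04, -1.69192049e-03,
        4.78074171e-05,  6.59913200e-04, -1.46499624e-03]), 'effort': array([ 4.60137322e-03, -6.60013103e+01,  1.37078673e+00, -4.06479692e+01,
        1.71248725e-02,  8.77043669e-03,  9.51501806e-05]), 'tcp_pos': array([0.2360193 , 0.60519679, 0.23053204]), 'tcp_rot': array([-7.59289799e-05,  1.84823426e-01,  9.82771480e-01, -7.16969715e-04]), 'contact_force': array([-0.51849799,  0.59245427,  0.75165337]), 'torque': array([ 0.00317383, -0.00624183, -0.00301272]), 'grip_width': 0.08508270096533262}
```

View pics/side0.png

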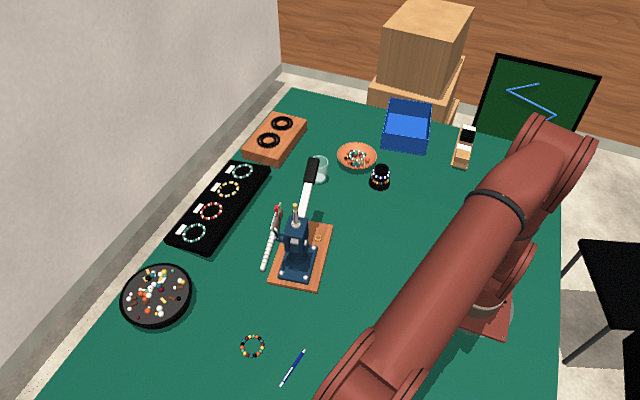

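View pics/top0.png

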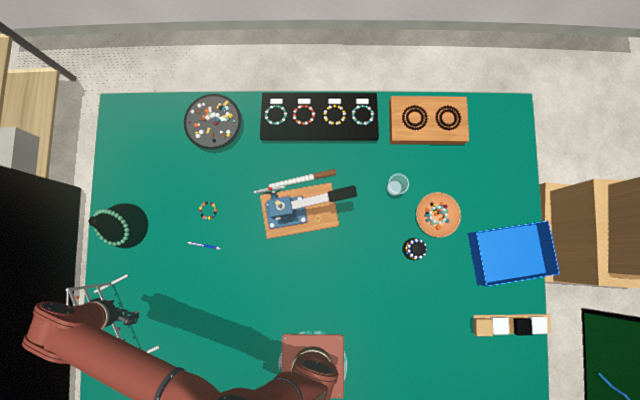

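The side view shows the stretcher at about (300,250), with the lever running away to the grip at (312,170) and the scale with the red index near (277,208). In the top view the lever runs right to the grip at (342,193), with the scale on the far side at (270,190). I'll zoom in on both.

```bash
cat > h.py <<'E'
import numpy as np, cv2
from station import imaging
def cam(n):
    m=imaging.camera_model(n); f=200/np.tan(np.radians(m['vfov']/2))
    return np.array([[f,0,m['cx']],[0,f,m['cy']],[0,0,1]]),m['dist'],cv2.Rodrigues(m['rvec'])[0],m['tvec'],m['rvec']
def ray(n,uv):
    K,d,R,t,_=cam(n); p=cv2.undistortPoints(np.array([[uv]],float),K,d)[0,0]
    v=R.T@np.array([*p,1]); return -R.T@t, v/np.linalg.norm(v)
def onz(n,uv,z):
    c,v=ray(n,uv); return c+v*(z-c[2])/v[2]
def proj(n,P):
    K,d,R,t,r=cam(n); return cv2.projectPoints(np.atleast_2d(np.array(P,float)),r,t,K,d)[0][:,0]
def tri(a,b):
    (c1,v1),(c2,v2)=ray("side",a),ray("top",b)
    s=np.linalg.lstsq(np.c_[v1,-v2],c2-c1,rcond=None)[0]
    p,q=c1+s[0]*v1,c2+s[1]*v2; return (p+q)/2,np.linalg.norm(p-q)
E
python3 - <<'E'
import cv2,numpy as np
s=cv2.imread('pics/side0.png')[150:300,250:350];t=cv2.imread('pics/top0.png')[160:245,250:360]
s=cv2.resize(s,None,fx=4,fy=4,interpolation=cv2.INTER_CUBIC)
t=cv2.resize(t,None,fx=3.6,fy=3.6,interpolation=cv2.INTER_CUBIC)
o=np.zeros((600,800,3),np.uint8);o[:,:400]=s;o[:t.shape[0],400:400+t.shape[1]]=t[:, :400];cv2.imwrite('pics/z0.png',o)
E
```

```text
(no output)
```

View pics/z0.png

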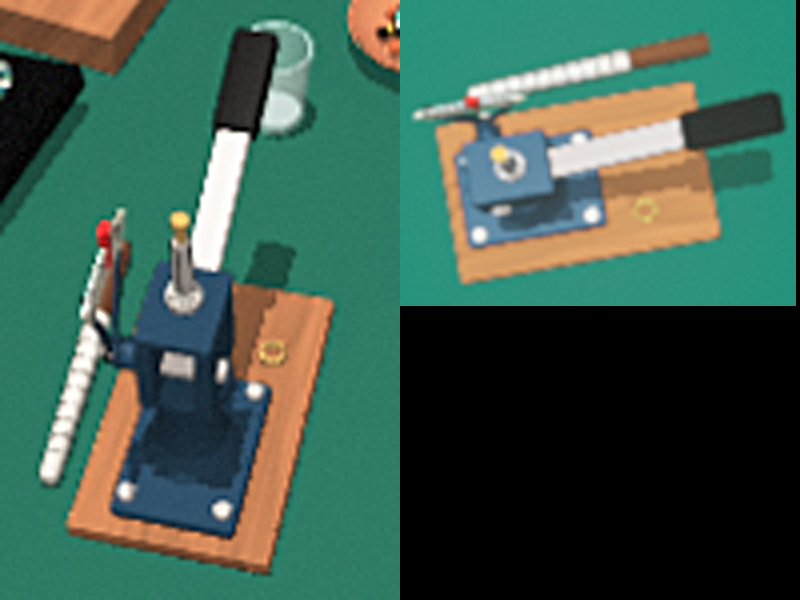

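The zoom shows the red flag at about (276,209) in the side view and (269.8,188.5) in the top view. The brass bolt head, grip and board corners are also clear, so I'll measure them.

```bash
cat > m.py <<'E'
from h import *
def cen(im,m,box):
    x0,y0,x1,y1=box; k=np.zeros(m.shape,bool);k[y0:y1,x0:x1]=1
    w=m*k; v,u=np.nonzero(w>0); ww=w[v,u].astype(float); return np.array([(u*ww).sum(),(v*ww).sum()])/ww.sum(),len(u)
def red(im,box):
    f=im.astype(float); e=f[...,0]-np.maximum(f[...,1],f[...,2])*1.0
    r=f[...,1]/(f[...,0]+1); return cen(im,np.where((e>50)&(r<.45),e,0),box)
E
python3 - <<'E'
from m import *
I={n:cv2.imread(f'pics/{n}0.png')[:,:,::-1] for n in('side','top')}
c=[(260.6,195),(331.7,183.3),(338.9,225.8),(267.2,238.9)]
P=np.array([onz('top',p,.018) for p in c]);print(P.round(4)); 
print('sides',[np.linalg.norm(P[i]-P[i-1]).round(4) for i in range(4)])
d=(P[1]-P[0]+P[2]-P[3])[:2]; yaw=np.arctan2(-d[1],-d[0]); print('yaw',yaw)
def brass(im,box):
    f=im.astype(float);e=np.minimum(f[...,0],f[...,1])-f[...,2];return cen(im,np.where(e>70,e,0),box)
bs=brass(I['side'],(289,200,300,211));bt=brass(I['top'],(270,196,284,208));print(bs,bt,tri(bs[0],bt[0]), onz('top',bt[0],.313))
rs=red(I['side'],(268,198,285,216));rt=red(I['top'],(262,182,280,194));print('red',rs,rt,tri(rs[0],rt[0]))
def blk(im,box):
    return cen(im,(im.max(2)<60)*1.,box)
gs=blk(I['side'],(302,150,322,188));gt=blk(I['top'],(320,180,362,202));print('grip',gs,gt,tri(gs[0],gt[0]))
E
```

```text
[[ 0.642   0.2063  0.018 ]
 [ 0.6885 -0.0689  0.018 ]
 [ 0.5238 -0.0964  0.018 ]
 [ 0.4727  0.1772  0.018 ]]
sides [np.float64(0.1718), np.float64(0.279), np.float64(0.167), np.float64(0.2783)]
yaw 1.7469033538676193
(array([294.51255814, 204.49023256]), 12) (array([277.18690476, 202.325     ]), 9) (array([0.57417499, 0.10569215, 0.31749507]), np.float64(0.0010189379933566694)) [0.57525009 0.10638224 0.313     ]
red (array([275.67562777, 208.48419498]), 24) (array([269.67823344, 187.90431125]), 7) (array([0.62105778, 0.13135648, 0.30639707]), np.float64(0.0008307384033576262))
grip (array([311.05498282, 170.03780069]), 291) (array([342.31135531, 193.33333333]), 273) (array([ 0.6119328 , -0.09760902,  0.25856471]), np.float64(0.0006316881264809431))
```

The triangulated points agree with the known geometry:
- The board measures 0.279 x 0.17 m.
- The bolt head height is right.
- The index lies at radius 0.133 m, with local y at -0.051 m.

That gives yaw ≈ 1.75, mandrel at (0.5745, 0.106), grip_top at about (0.610, -0.093, 0.265) and index ≈ 0.37 (coarse). I'll start moving.

```bash
python3 -m pendant '[[0,0,0.11,0,0,0.036,-1],[0,0,0.11,0,0,0.036,-1],[0,0,0.11,0,0,0.036,-1],[0,0,0.11,0,0,0.036,-1],[0,0,0.11,0.01,-0.02,0.03,-1],[0,0,0,0.018,-0.035,0,-1],[0,0,0,0.018,-0.035,0,-1],[0,0,0,0.018,-0.035,0,-1],[0,0,0,0.018,-0.035,0,-1],[0,0,0,0.018,-0.035,0,-1]]'
```

```text
clock: 0.93
tcp_pos: [0.3294, 0.4056, 0.403]
tcp_rot: [-0.0, -0.111, 0.994, -0.007]
contact_force: [1.8, -0.4, 0.6]
grip_width: 0.0003
```

```bash
python3 -m pendant '[[0,0,0,0.018,-0.036,0,-1],[0,0,0,0.018,-0.036,0,-1],[0,0,0,0.018,-0.036,0,-1],[0,0,0,0.018,-0.036,0,-1],[0,0,0,0.018,-0.036,0,-1],[0,0,0,0.018,-0.036,0,-1],[0,0,0,0.018,-0.036,0,-1],[0,0,0,0.018,-0.036,0,-1],[0,0,0,0.018,-0.036,0,-1],[0,0,0,0.018,-0.036,0,-1]]'
```

```text
clock: 1.77
tcp_pos: [0.5099, 0.0298, 0.4015]
tcp_rot: [-0.001, -0.112, 0.994, -0.006]
contact_force: [0.9, 0.4, -0.8]
grip_width: -0.0001
```

```bash
python3 -m pendant '[[0,0,0,0.017,-0.021,0,-1],[0,0,0,0.017,-0.021,0,-1],[0,0,0,0.017,-0.021,0,-1],[0,0,0,0.017,-0.021,0,-1],[0,0,0,0.017,-0.021,0,-1],[0,0,0,0.017,-0.021,0,-1],[0,0,0,0.001,-0.001,-0.03,-1],[0,0,0,0,0,-0.03,-1],[0,0,0,0,0,-0.025,-1],[0,0,0,0,0,-0.01,-1]]'
python3 - <<'E'
from station import imaging
import cv2,numpy as np
a={n:imaging.get_image(n)[:,:,::-1] for n in('side','top')}
for n in a: cv2.imwrite(f'pics/{n}1.png',a[n])
s=cv2.resize(a['side'][110:260,250:350],None,fx=4,fy=4,interpolation=cv2.INTER_CUBIC)
t=cv2.resize(a['top'][150:240,260:360],None,fx=4,fy=4,interpolation=cv2.INTER_CUBIC)
o=np.zeros((600,800,3),np.uint8);o[:,:400]=s;o[:360,400:]=t;cv2.imwrite('pics/z1.png',o)
E
```

```text
clock: 2.6
tcp_pos: [0.6182, -0.1184, 0.3029]
tcp_rot: [-0.0, -0.104, 0.995, -0.01]
contact_force: [1.3, -0.3, -0.8]
grip_width: -0.0
```

View pics/z1.png

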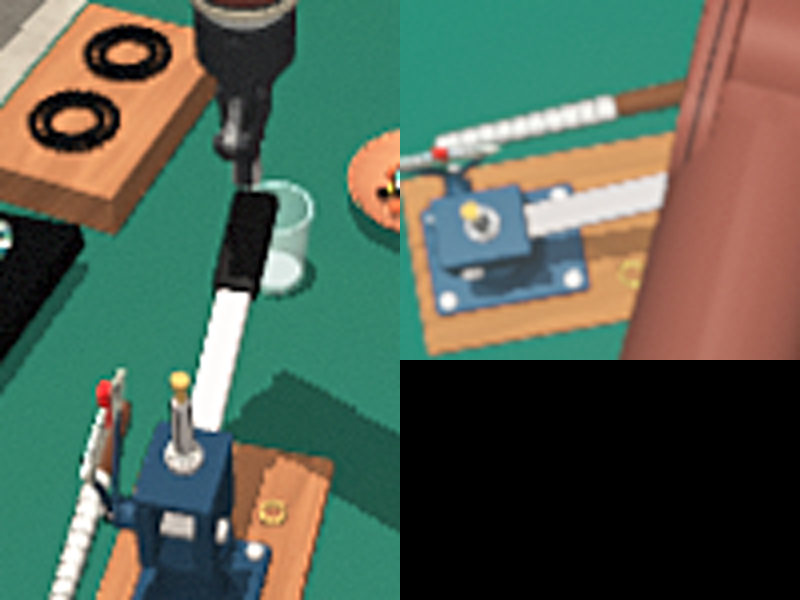

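The closed fingers are above the grip but about 25 mm too far out. The flag is unobstructed in both views. I'll correct the position and approach.

```bash
python3 -m pendant '[[0,0,0,-0.003,0.009,0,-1],[0,0,0,-0.002,0.007,0,-1],[0,0,0,-0.001,0.003,-0.005,-1],[0,0,0,-0.001,0.002,-0.006,-1],[0,0,0,0,0,-0.006,-1],[0,0,0,0,0,-0.005,-1],[0,0,0,0,0,-0.003,-1],[0,0,0,0,0,-0.001,-1],[0,0,0,0,0,0,-1],[0,0,0,0,0,0,-1]]'
```

```text
clock: 3.53
tcp_pos: [0.6128, -0.0931, 0.2833]
tcp_rot: [0.005, -0.106, 0.994, -0.01]
contact_force: [0.1, -0.2, 0.2]
grip_width: 0.0002
```

```bash
python3 -m pendant '[[0,0,0,0,0,-0.005,-1],[0,0,0,0,0,-0.005,-1],[0,0,0,0,-0.001,-0.005,-1],[0,0,0,0,-0.002,-0.005,-1],[0,0,0,0,-0.002,-0.005,-1],[0,0,0,0,-0.002,-0.005,-1],[0,0,0,0,-0.002,-0.005,-1],[0,0,0,0,-0.002,-0.005,-1],[0,0,0,0,-0.002,-0.005,-1],[0,0,0,0,-0.001,-0.005,-1]]'
```

```text
clock: 4.37
tcp_pos: [0.6156, -0.1066, 0.2315]
tcp_rot: [0.008, -0.107, 0.994, -0.009]
contact_force: [0.6, 1.6, 6.5]
grip_width: 0.0002
```

```bash
python3 -m pendant '[[0,0,0,0,-0.001,-0.005,-1],[0,0,0,0,-0.001,-0.005,-1],[0,0,0,0,-0.001,-0.005,-1],[0,0,0,0,-0.001,-0.005,-1],[0,0,0,0,0,-0.005,-1],[0,0,0,0,0,-0.003,-1],[0,0,0,0,0,-0.001,-1],[0,0,0,0,0,0,-1],[0,0,0,0,0,0,-1],[0,0,0,0,0,0,-1]]'
python3 - <<'E'
from station import imaging,telemetry
import cv2,numpy as np
s0=telemetry.state();print(s0['tcp_pos'],s0['contact_force'])
a={n:imaging.get_image(n)[:,:,::-1] for n in('side','top')}
for n in a: cv2.imwrite(f'pics/{n}2.png',a[n])
s=cv2.resize(a['side'][190:265,255:305],None,fx=8,fy=8,interpolation=cv2.INTER_CUBIC)
t=cv2.resize(a['top'][175:210,255:305],None,fx=8,fy=8,interpolation=cv2.INTER_CUBIC)
o=np.zeros((600,800,3),np.uint8);o[:,:400]=s;o[:280,400:]=t
o[300:580,400:]=cv2.resize(cv2.imread('pics/top1.png')[175:210,255:305],None,fx=8,fy=8,interpolation=cv2.INTER_CUBIC)
cv2.imwrite('pics/z2.png',o)
E
```

```text
clock: 5.2
tcp_pos: [0.6167, -0.1121, 0.2003]
tcp_rot: [0.01, -0.107, 0.994, -0.009]
contact_force: [-0.4, 3.2, 7.0]
grip_width: 0.0
[ 0.61669483 -0.112118    0.20028469] [-0.41429874  3.17469073  6.99761013]
```

View pics/z2.png

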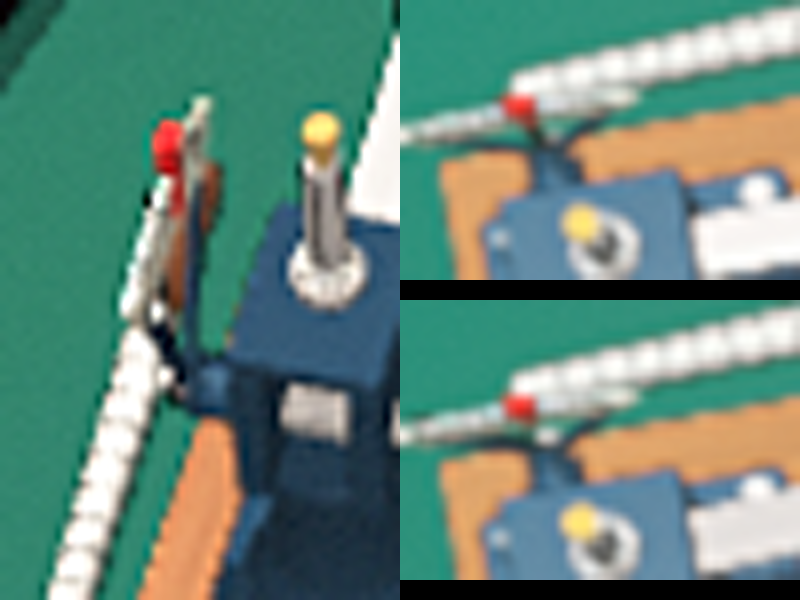

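The side view now shows the black pointer tip at about (273.7,215), just short of the red flag at (276,208). I'll compare against the projected geometry.

```bash
cat >> m.py <<'E'
yaw=1.752; M=np.array([.5745,.106,0]); X=np.array([np.cos(yaw),np.sin(yaw),0]);Y=np.array([-X[1],X[0],0]);Z=np.array([0,0,1.])
H=M+.02*X+.173*Z
def arc(q,r=.12,y=-.052): a=.35-q; return H+r*(np.sin(a)*X+np.cos(a)*Z)+y*Y
E
python3 - <<'E'
from m import *
for n in('side','top'):
    print(n)
    for q in(0,.15,.28,.33,.36,.39,.45): print(q,proj(n,[arc(q,.06),arc(q),arc(q,.13),arc(q,.14)]).round(1).tolist())
a=cv2.imread('pics/side2.png');b=cv2.imread('pics/side1.png')
o=[]
for n,(x0,y0,w,h) in(('side',(262,196,30,36)),('top',(262,180,30,24))):
  for k in(1,2):
    im=cv2.imread(f'pics/{n}{k}.png')[y0:y0+h,x0:x0+w]; o.append(cv2.resize(im,(390,13*h//1 if n=='top' else 13*h),interpolation=cv2.INTER_NEAREST)[:290 if n=='side' else 312])
cv2.imwrite('pics/z3.png',cv2.resize(np.vstack([np.hstack(o[:2]),np.hstack(o[2:])]),(780,600),interpolation=cv2.INTER_NEAREST))
print([red(cv2.imread(f'pics/side{k}.png')[:,:,::-1],(268,198,285,216)) for k in(0,1,2)])
E
```

```text
side
0 [[274.6, 231.7], [271.0, 225.0], [270.3, 223.9], [269.7, 222.7]]
0.15 [[275.4, 228.9], [272.6, 219.2], [272.1, 217.5], [271.6, 215.8]]
0.28 [[276.1, 226.7], [274.1, 214.6], [273.8, 212.5], [273.5, 210.4]]
0.33 [[276.4, 225.8], [274.7, 213.0], [274.5, 210.7], [274.2, 208.5]]
0.36 [[276.6, 225.4], [275.1, 212.0], [274.8, 209.7], [274.6, 207.4]]
0.39 [[276.7, 224.9], [275.5, 211.1], [275.2, 208.7], [275.0, 206.3]]
0.45 [[277.1, 224.1], [276.2, 209.4], [276.0, 206.8], [275.9, 204.2]]
top
0 [[265.7, 192.7], [256.7, 191.1], [255.1, 190.8], [253.5, 190.5]]
0.15 [[268.1, 192.1], [261.8, 189.9], [260.7, 189.5], [259.6, 189.1]]
0.28 [[270.4, 191.6], [266.5, 188.9], [265.9, 188.4], [265.2, 187.9]]
0.33 [[271.2, 191.5], [268.4, 188.6], [267.9, 188.0], [267.4, 187.5]]
0.36 [[271.8, 191.4], [269.5, 188.4], [269.1, 187.8], [268.7, 187.3]]
0.39 [[272.3, 191.3], [270.6, 188.2], [270.3, 187.6], [270.0, 187.1]]
0.45 [[273.4, 191.1], [272.9, 187.8], [272.8, 187.2], [272.7, 186.6]]
[(array([275.67562777, 208.48419498]), 24), (array([275.70297313, 208.57747284]), 24), (array([275.70461013, 208.58679567]), 24)]
```

View pics/z3.png

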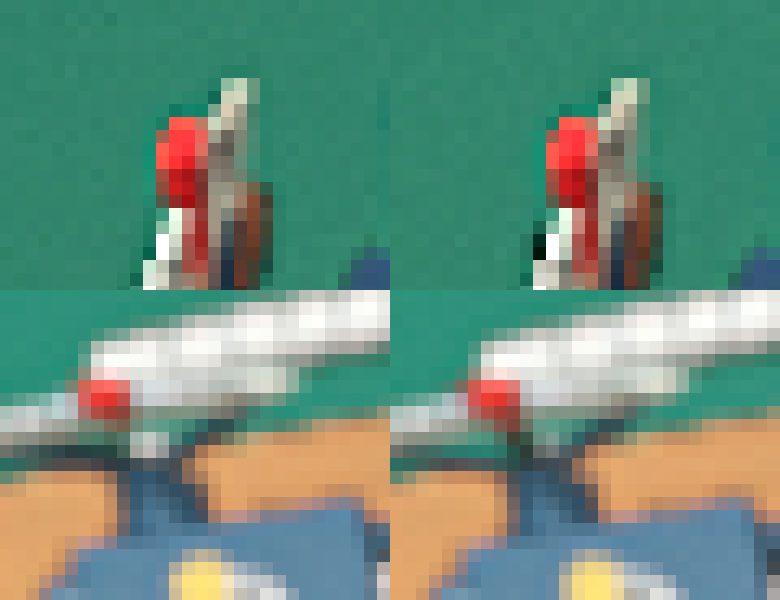

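```bash
python3 - <<'E'
from m import *
a,b=[cv2.imread(f'pics/side{k}.png').astype(int) for k in(1,2)]
print('dark diff'); print((a-b).sum(2)[205:232,269:279])
print('R-G'); print((b[...,2]-b[...,1])[203:224,271:281]); print('B'); print(b[...,2][203:224,271:281])
E
```

```text
dark diff
[[ -12   -8    2   -9   -3    6    3   -6    1   -6]
 [  -6   -7    3   -6   -6    7   -5    6    0    1]
 [   3   -8  -14   -4   -8    5   -6    0  -10    1]
 [   6    1    0   -1   -1   -5    2  -10   -1    3]
 [ -13    2  -10    1    4   -6  -10    6    3   -8]
 [   8    0   -8   -4    8  -12    5    2   10  -13]
 [  -5   -2   -4    2   -6  -15   -9   -3   -8    2]
 [   2   -3   -8   -3   -8   -8    1   -6    0    2]
 [   5   -8   16  -13   48    3   -4  -10    3  -15]
 [   3  -10  -19   23  162    0   -3   -5    0   -9]
 [  -3  -16   -2    9  147   -1  -10  -16   -1   -3]
 [   5   -2    3   -4   60   21   -9    0    3   -2]
 [   0   -1   -8   -2   26    8   -4    0  -10    1]
 [  -4  -10  -10   -7   -6   -7    2   -1    0  -16]
 [   5   -8    2  -10    4   -6   -9  -13    3    5]
 [   2   -3   -6   -8   -4    1    1   -3    5   -2]
 [   0    5   10    0   -8   -7   -7   -5  -16   11]
 [  -4   -1    1  -10   -6   -6    4    5    8   -8]
 [   4  -23   -3   -5   -9  -10   13    4   -3  -18]
 [ -22  -84   -1   -5  -10   11   73   15   -1  -11]
 [  -6 -177   -9    0  -10   4
[... 1665 characters left out ...]
14  94 114]
 [ 48  44  23 255 255 230 180 128 119 107]
 [ 51  46  28 168 194 164 128 138 125 114]
 [ 51  50  31 144 204 185 116 152 151 145]
 [ 51  48  38  88 144 164 138 157 167 157]
 [ 54  49  36  62 236 199 150 159 127 126]
 [ 46  48  24 138 227 200 154 167  80  82]
 [ 51  41   0 255 207 168 155 152  62  84]
 [ 49  37   0 255 184 161 166 125  44  85]
 [ 45  31 200 187 108 159 174 115  33  96]
 [ 46  17 216 212 133 155 166 100  26 101]
 [ 38  65 255 194 138 154 152  90  21  76]
 [ 33 143 244 166 145 155 145  85  28  40]
 [ 23 233 215 164 156 149 142  88  33  27]
 [ 65 255 211 151 158 146 141  80  29  24]
 [ 88 213 155 148 154 138 132  80  31  25]
 [215 192 138 155 139 133 129  75  18  25]]
```

```bash
python3 -m pendant '[[0,0,0,0,0,-0.003,-1],[0,0,0,0,0,-0.003,-1],[0,0,0,0,0,-0.003,-1],[0,0,0,0,0,-0.003,-1],[0,0,0,0,0,-0.001,-1],[0,0,0,0,0,0,-1],[0,0,0,0,0,0,-1],[0,0,0,0,0,0,-1],[0,0,0,0,0,0,-1],[0,0,0,0,0,0,-1]]'
python3 - <<'E'
from m import *
from station import telemetry
s=telemetry.state();print(s['tcp_pos'],s['contact_force'])
for n in('side','top'): cv2.imwrite(f'pics/{n}3.png',imaging.get_image(n)[:,:,::-1])
a,b=[cv2.imread(f'pics/side{k}.png').astype(int) for k in(1,3)]
print((a-b).sum(2)[205:232,269:279])
E
```

```text
clock: 6.13
tcp_pos: [0.6169, -0.1131, 0.1886]
tcp_rot: [0.011, -0.107, 0.994, -0.008]
contact_force: [-1.6, 3.7, 7.5]
grip_width: -0.0004
[ 0.61689163 -0.11314475  0.18855102] [-1.6026392   3.6953883   7.54051389]
[[ -17    1    4   -1   -8    1   -1   -2    1   -3]
 [  -6   -2   -4    1    5    2   -6    3    4    0]
 [  -4  -10   -5   -5   -4    0   -6   -2   -5    5]
 [   6    7   -7   -2   -5   -3    1   -6   -1   -1]
 [ -19    6   -7    8    0   -6  -10   -1    3   -1]
 [   7   -5   -8   -3    5   -6    1   15    9   -3]
 [  -6   -6   -1    1  -12  -26  -14   -8   -7    7]
 [  -7    7    4   -6   61  113    1  -10   -1   -7]
 [   5   -6    0  -20  126  113    8  -10    3  -10]
 [   2   -5   -7  -10  119    0    0   -3   -6   -2]
 [   5   -9   -3  -14   73   -1  -12  -10    3    2]
 [  -5   -3    7   -4    6   -4    0    1   -8    3]
 [  -1   -5   -2    2  -11  -13   -4   -5   -4  -10]
 [   4   -5   -8    2   -4   -5   -1    0    1   -5]
 [  -8    3    7  -13   -2    0   -6  -16   -4    1]
 [   1    4  -10   -1   -1   -4    3   -9    3   -4]
 [   6    5    5    0   -4   -5  -10  -10   -6    3]
 [  -6   -3   -1   -1   -4  -11   43   26   -6   -5]
 [   8  -20   -3  -10  -13  -14  106   35  -14   -8]
 [ -23  -73   -6   -6  -13    9  150   40   -4    1]
 [  -6 -183   -8    3   -6   45  173   57   -6   -3]
 [   4  -57    0   -3   -3    1  143  106   -5  -11]
 [  -4    0    0  -10   -9  -34  108  157    4   -4]
 [  12    0    3   -8   -4    0  231  455   68  -36]
 [ -10   -3  -12  -10  -15  -54  221  425  120  -27]
 [  -2   -2    2  -11   -3  -37  298  426  156  -32]
 [  -3   -8    8   -6   -8  -25  181  432  113  -26]]
```

```bash
python3 - <<'E'
from m import *
for n in('side','top'):
    c,_=ray(n,(276,208)); v=c-arc(.37); v/=np.linalg.norm(v); print(n,'view dir local',v@X,v@Y,v@Z)
def pt(q,r,w,y): 
    a=.35-q; return H+(r*np.sin(a)+w*np.cos(a))*X+(r*np.cos(a)-w*np.sin(a))*Z+y*Y
for q in(.35,.38,.41):
  for n in('side','top'): print(q,n,'top+6,top-6,bot+6,bot-6,tip',proj(n,[pt(q,.14,.006,-.052),pt(q,.14,-.006,-.052),pt(q,.126,.006,-.052),pt(q,.126,-.006,-.052),pt(q,.12,0,-.052)]).round(1).tolist(),proj(n,[pt(q,.132,0,-.052)]).round(2))
t=cv2.imread('pics/top1.png').astype(int); print((t[...,2]-t[...,1])[184:193,264:276]);print(t[...,2][184:193,264:276])
for n,z in(('side',.316),('side',.305),('top',.316),('top',.305)):print(n,z,proj(n,[M+z*Z]))
b=cv2.imread('pics/side3.png').astype(int);print(b.sum(2)[203:220,271:280])
E
```

```text
side view dir local 0.6082164555009686 0.23841573328101834 0.7571199914028902
top view dir local -0.10357159824521639 0.18479076093986294 0.9773051205781119
0.35 side top+6,top-6,bot+6,bot-6,tip [[273.8, 209.3], [275.1, 206.1], [274.2, 212.6], [275.4, 209.4], [275.0, 212.4]] [[274.66 209.59]]
0.35 top top+6,top-6,bot+6,bot-6,tip [[266.4, 187.7], [270.2, 187.0], [267.0, 188.4], [270.8, 187.8], [269.1, 188.4]] [[268.61 187.79]]
0.38 side top+6,top-6,bot+6,bot-6,tip [[274.3, 208.2], [275.5, 205.1], [274.6, 211.5], [275.8, 208.5], [275.3, 211.4]] [[275.06 208.56]]
0.38 top top+6,top-6,bot+6,bot-6,tip [[267.7, 187.5], [271.5, 186.8], [268.2, 188.2], [271.9, 187.6], [270.3, 188.2]] [[269.86 187.57]]
0.41 side top+6,top-6,bot+6,bot-6,tip [[274.7, 207.1], [275.9, 204.1], [275.0, 210.5], [276.2, 207.6], [275.7, 210.5]] [[275.47 207.57]]
0.41 top top+6,top-6,bot+6,bot-6,tip [[269.0, 187.2], [272.8, 186.6], [269.4, 188.0], [273.1, 187.4], [271.4, 188.0]] [[271.11 187.36]]
[[-100 -101  -99 -103  -79  -14   -2   -1    1    2    0   -1]
 [-100 -101 -103 -105  -59   -5    0   -2   -1   -1   -2   -2
[... 1029 characters left out ...]
 0.305 [[277.60333213 202.89675873]]
[[295 295 299 294 288 300 279 215 595]
 [289 289 293 291 248 258 254 425 599]
 [291 290 293 256 423 433 416 606 528]
 [297 287 278 338 386 375 420 457 308]
 [287 290 279 428 392 368 436 302 254]
 [295 290 287 417 355 300 352 344 329]
 [294 284 290 312 256 212 230 381 357]
 [296 297 291 285 266 220 203 427 436]
 [289 290 294 267 237 201 231 434 475]
 [289 298 204 224 725 477 265 448 392]
 [301 301 125 382 686 452 235 453 266]
 [288 290 119 765 623 329 230 399 230]
 [292 278 105 765 560 327 255 313 180]
 [280 260 644 571 316 302 329 278 155]
 [278 200 675 638 383 393 368 272 136]
 [265 323 754 564 391 432 348 243 129]
 [248 511 726 469 408 400 303 237 142]]
```

All the flag cues agree: top columns give 0.375, side rows 0.38, triangulation 0.373 to 0.378. I take the index as 0.377, which puts the TCP at z ≈ 0.178. It now stands at 0.1886, q ≈ 0.331.

```bash
python3 -m pendant '[[0,0,0,0,0,-0.002,-1],[0,0,0,0,0,-0.002,-1],[0,0,0,0,0,-0.002,-1],[0,0,0,0,0,-0.002,-1],[0,0,0,0,0,-0.0015,-1],[0,0,0,0,0,0,-1],[0,0,0,0,0,0,-1],[0,0,0,0,0,0,-1],[0,0,0,0,0,0,-1],[0,0,0,0,0,0,-1]]'
python3 - <<'E'
from m import *
from station import telemetry
s=telemetry.state();print(s['tcp_pos'],s['contact_force'])
for n in('side','top'): cv2.imwrite(f'pics/{n}4.png',imaging.get_image(n)[:,:,::-1])
a,b=[cv2.imread(f'pics/side{k}.png').astype(int) for k in(1,4)]
print((a-b).sum(2)[205:224,270:279])
s=cv2.resize(b[190:265,255:305].astype(np.uint8),None,fx=8,fy=8,interpolation=cv2.INTER_CUBIC)
g=cv2.resize(b[140:290,255:355].astype(np.uint8),None,fx=4,fy=4,interpolation=cv2.INTER_CUBIC)
cv2.imwrite('pics/z4.png',np.hstack([s,g]))
E
```

```text
clock: 7.07
tcp_pos: [0.617, -0.1135, 0.1813]
tcp_rot: [0.013, -0.107, 0.994, -0.007]
contact_force: [-1.7, 2.9, 8.6]
grip_width: 0.0
[ 0.61697535 -0.11351327  0.18125212] [-1.66790247  2.90648088  8.55499787]
[[  2  -3   2  -5   1  -1   7   9  -9]
 [ -7  -7  -1   2   3  -2   1  -1   2]
 [ -3 -11  -6  -8   4  -2  -1 -10   0]
 [ -1  -4   2   4   0   0  -6   1  -6]
 [  7  -8   8   2  -6 -10   9  -2 -20]
 [-11   1  -6   7 -16  -7  13   1 -10]
 [-12  -7  -5  23  48   8 -10  -7  11]
 [  0  -2  -6  51 189   4 -14   2  -9]
 [  0  10 -22  48 124  17 -11   4 -11]
 [-13 -12   2  24   0  -1  -5  -2   0]
 [ -6  -8  -5  -6  -1  -1 -16   1  -1]
 [  5  -2   1  -6   2  -4  -6   4   3]
 [  2  -6  -2 -14  -5  -2  -7  -6 -11]
 [ -3 -12  -2  -4   1   2  -5  -1  -2]
 [ -1   3  -7   0  -6 -10  -3  -2  14]
 [  4  -8  -4  -6   2  -3  -5 -10  12]
 [  1  -1   0  -3  -7  19   0  -8   6]
 [ 10  -8  -8  -4 -16  96  41  -3  -9]
 [-23  -4   1 -15 -29 119  70 -11 -12]]
```

View pics/z4.png

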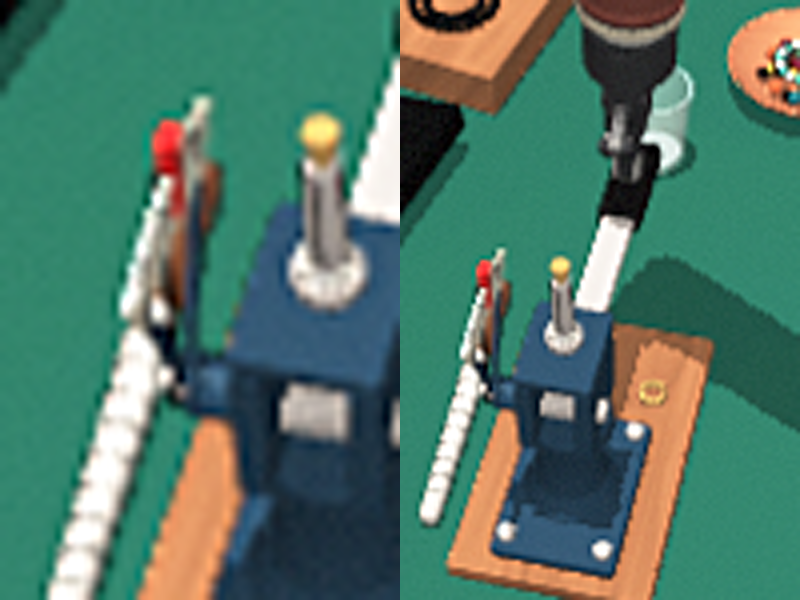

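The pointer tip now sits directly under the red flag (side ≈(273.5,212)), with q ≈ 0.361. One last small press of about 2.5 mm, then hold.

```bash
python3 -m pendant '[[0,0,0,0,0,-0.0015,-1],[0,0,0,0,0,-0.0015,-1],[0,0,0,0,0,0,-1],[0,0,0,0,0,0,-1],[0,0,0,0,0,0,-1],[0,0,0,0,0,0,-1],[0,0,0,0,0,0,-1],[0,0,0,0,0,0,-1],[0,0,0,0,0,0,-1],[0,0,0,0,0,0,-1]]'
python3 - <<'E'
from m import *
for n in('side','top'): cv2.imwrite(f'pics/{n}5.png',imaging.get_image(n)[:,:,::-1])
a,b=[cv2.imread(f'pics/side{k}.png').astype(int) for k in(1,5)]
print((a-b).sum(2)[207:216,270:279]); print([red(cv2.imread(f'pics/side{k}.png')[:,:,::-1],(268,198,285,216)) for k in(1,4,5)])
E
```

```text
clock: 8.0
tcp_pos: [0.617, -0.1136, 0.181]
tcp_rot: [0.014, -0.107, 0.994, -0.005]
contact_force: [-1.9, 3.5, 8.4]
grip_width: -0.0002
[[ -4 -10   1 -11   1  -1  -4  -1   5]
 [ -4  -3   0   0   0   1  -8   1  -4]
 [  0  -7   8   2  -9  -4  -2  -7 -10]
 [ -2  -1  -9  -5 -10  -3   2  -5 -10]
 [ -3  -5   1  25  49  25   7  -3  15]
 [  1   2   0  51 193  10 -15  -1  -5]
 [-10  11 -15  16 111  15 -18   0 -11]
 [ -1  -3  -4  -3   0  -4  -2  -3   3]
 [ -4  -4  -5  -2  -1  -5 -17   4  -3]]
[(array([275.70297313, 208.57747284]), 24), (array([275.70317821, 208.58796822]), 24), (array([275.70402951, 208.59988649]), 24)]
```

It crept back (z = 0.181, still q ≈ 0.362). I'll go the remaining 2.5 mm with a slight downward bias to counter the creep.

```bash
python3 -m pendant '[[0,0,0,0,0,-0.002,-1],[0,0,0,0,0,-0.002,-1],[0,0,0,0,0,-0.001,-1],[0,0,0,0,0,-0.0003,-1],[0,0,0,0,0,-0.0002,-1],[0,0,0,0,0,-0.0002,-1],[0,0,0,0,0,-0.0002,-1],[0,0,0,0,0,-0.0002,-1],[0,0,0,0,0,-0.0002,-1],[0,0,0,0,0,-0.0002,-1]]'
python3 - <<'E'
from m import *
for n in('side','top'): cv2.imwrite(f'pics/{n}6.png',imaging.get_image(n)[:,:,::-1])
a,b=[cv2.imread(f'pics/side{k}.png').astype(int) for k in(1,6)]
print((a-b).sum(2)[207:216,270:279])
E
```

```text
clock: 8.93
tcp_pos: [0.617, -0.1137, 0.1774]
tcp_rot: [0.016, -0.107, 0.994, -0.004]
contact_force: [-1.5, 3.9, 8.2]
grip_width: -0.0003
[[-14 -15  -3 -10  -6  -1   3  -6  -1]
 [  1  -5  -3   2  -3  -4   0  -6  -2]
 [  4  -7  -5  -4   0  -7   0   9 -10]
 [  0  -6   3   4 -14   1   5  -2   1]
 [ -3  -3   4 -11  42  26 -10   2  14]
 [  6  -7   5 -19 174   7  -9 -12  -6]
 [-12   3  -7  -9 109  16 -13   8  -9]
 [ -1  -4  13  -6   0  12   2 -14  -4]
 [ -3  -3  -6   0   0  -5 -15  -6   5]]
```

q ≈ 0.377 by the TCP height, which matches the index estimate. Holding.

```bash
python3 -m pendant '[[0,0,0,0,0,-0.0001,-1],[0,0,0,0,0,0,-1],[0,0,0,0,0,-0.0001,-1],[0,0,0,0,0,0,-1],[0,0,0,0,0,-0.0001,-1],[0,0,0,0,0,0,-1],[0,0,0,0,0,-0.0001,-1],[0,0,0,0,0,0,-1],[0,0,0,0,0,-0.0001,-1],[0,0,0,0,0,0,-1]]'
```

```text
clock: 9.87
tcp_pos: [0.617, -0.1136, 0.1799]
tcp_rot: [0.017, -0.107, 0.994, -0.002]
contact_force: [-0.8, 3.7, 8.9]
grip_width: -0.0003
```

It crept up to z = 0.1799 (q ≈ 0.367), so I'll hold again with enough bias to keep it steady.

```bash
python3 -m pendant '[[0,0,0,0,0,-0.001,-1],[0,0,0,0,0,-0.0006,-1],[0,0,0,0,0,-0.0004,-1],[0,0,0,0,0,-0.0003,-1],[0,0,0,0,0,-0.0003,-1],[0,0,0,0,0,-0.0003,-1],[0,0,0,0,0,-0.0003,-1],[0,0,0,0,0,-0.0003,-1],[0,0,0,0,0,-0.0003,-1],[0,0,0,0,0,-0.0003,-1]]'
```

```text
clock: 10.7
tcp_pos: [0.617, -0.1136, 0.1786]
tcp_rot: [0.019, -0.107, 0.994, -0.0]
contact_force: [-1.2, 3.4, 8.6]
grip_width: 0.0001
```

```bash
python3 -m pendant '[[0,0,0,0,0,-0.0003,-1],[0,0,0,0,0,-0.0003,-1],[0,0,0,0,0,-0.0003,-1],[0,0,0,0,0,-0.0003,-1],[0,0,0,0,0,-0.0003,-1],[0,0,0,0,0,-0.0003,-1],[0,0,0,0,0,-0.0003,-1],[0,0,0,0,0,-0.0003,-1],[0,0,0,0,0,-0.0003,-1],[0,0,0,0,0,-0.0003,-1]]'
python3 - <<'E'
from m import *
for n in('side','top'): cv2.imwrite(f'pics/{n}7.png',imaging.get_image(n)[:,:,::-1])
b=cv2.imread('pics/side7.png');t=cv2.imread('pics/top7.png')
cv2.imwrite('pics/z7.png',np.hstack([cv2.resize(b[196:232,258:288],(400,480),interpolation=cv2.INTER_CUBIC),cv2.resize(t[178:214,258:288],(400,480),interpolation=cv2.INTER_CUBIC)]))
E
```

```text
clock: 11.53
tcp_pos: [0.617, -0.1136, 0.1786]
tcp_rot: [0.02, -0.107, 0.994, 0.001]
contact_force: [-1.8, 3.1, 8.6]
grip_width: -0.0001
```

View pics/z7.png

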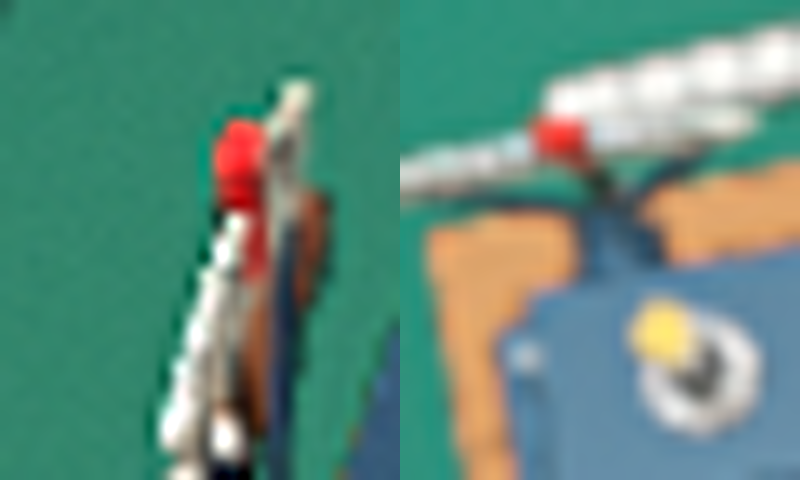

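The hold is steady at z = 0.1786 (q ≈ 0.373), with the pointer under the flag in both views and the flag unmoved. Now I'll follow the lever up.

```bash
python3 -m pendant '[[0,0,0,0,0,0.002,-1],[0,0,0,0,0,0.004,-1],[0,0,0,0,0,0.004,-1],[0,0,0,0,0,0.004,-1],[0,0,0,0,0.0005,0.004,-1],[0,0,0,0,0.001,0.004,-1],[0,0,0,0,0.001,0.004,-1],[0,0,0,0,0.001,0.004,-1],[0,0,0,0,0.001,0.004,-1],[0,0,0,0,0.001,0.004,-1]]'
python3 -m pendant '[[0,0,0,0,0.001,0.004,-1],[0,0,0,0,0.001,0.004,-1],[0,0,0,0,0.001,0.004,-1],[0,0,0,0,0.001,0.004,-1],[0,0,0,0,0.001,0.004,-1],[0,0,0,0,0.001,0.003,-1],[0,0,0,0,0.001,0.003,-1],[0,0,0,0,0.001,0.003,-1],[0,0,0,0,0.001,0.003,-1],[0,0,0,0,0.001,0.003,-1]]'
```

```text
clock: 12.47
tcp_pos: [0.6163, -0.1096, 0.2187]
tcp_rot: [0.021, -0.106, 0.994, 0.002]
contact_force: [-1.0, 2.2, 5.3]
grip_width: 0.0002
clock: 13.3
tcp_pos: [0.6146, -0.1003, 0.2545]
tcp_rot: [0.019, -0.105, 0.994, 0.002]
contact_force: [-1.4, 2.2, 3.7]
grip_width: 0.0002
```

Still in contact (3.7 N). Now slow for the last part.

```bash
python3 -m pendant '[[0,0,0,0,0.001,0.002,-1],[0,0,0,0,0.001,0.002,-1],[0,0,0,0,0.001,0.002,-1],[0,0,0,0,0,0.002,-1],[0,0,0,0,0,0.002,-1],[0,0,0,0,0,0.002,-1],[0,0,0,0,0,0.002,-1],[0,0,0,0,0,0.002,-1],[0,0,0,0,0,0.002,-1],[0,0,0,0,0,0.002,-1]]'
python3 -m pendant '[[0,0,0,0,0,0.003,-1],[0,0,0,0,0,0.005,-1],[0,0,0,0,0,0.01,-1],[0,0,0,0,0,0.015,-1],[0,0,0,0,0,0.02,-1],[0,0,0,0,0,0.02,-1],[0,0,0,0,0,0.02,-1],[0,0,0,0,0,0.01,-1],[0,0,0,0,0,0,-1],[0,0,0,0,0,0,-1]]'
python3 - <<'E'
from m import *
I={n:imaging.get_image(n) for n in('side','top')}
for n in I: cv2.imwrite(f'pics/{n}8.png',I[n][:,:,::-1])
print(red(I['side'],(268,198,285,216)),red(I['top'],(262,182,280,194)))
for n in I:
    d=np.abs(I[n].astype(int)-cv2.imread(f'pics/{n}0.png')[:,:,::-1]).max(2); 
    if n=='side': print('lever/scale diff vs start',(d[190:290,255:305]>60).sum(),(d[150:190,300:325]>60).sum(), (I[n][150:190,302:322].max(2)<60).sum())
cv2.imwrite('pics/z8.png',cv2.resize(I['side'][100:320,200:420,::-1],(600,600),interpolation=cv2.INTER_CUBIC))
E
```

```text
clock: 14.13
tcp_pos: [0.6137, -0.0976, 0.2749]
tcp_rot: [0.017, -0.105, 0.994, 0.001]
contact_force: [0.6, 0.5, 1.0]
grip_width: 0.0003
clock: 14.97
tcp_pos: [0.6124, -0.1001, 0.3869]
tcp_rot: [0.018, -0.104, 0.994, -0.0]
contact_force: [-0.2, -0.2, -1.0]
grip_width: -0.0004
(array([275.6978211 , 208.55762615]), 24) (array([269.67857143, 187.90336134]), 7)
lever/scale diff vs start 0 5 288
```

View pics/z8.png

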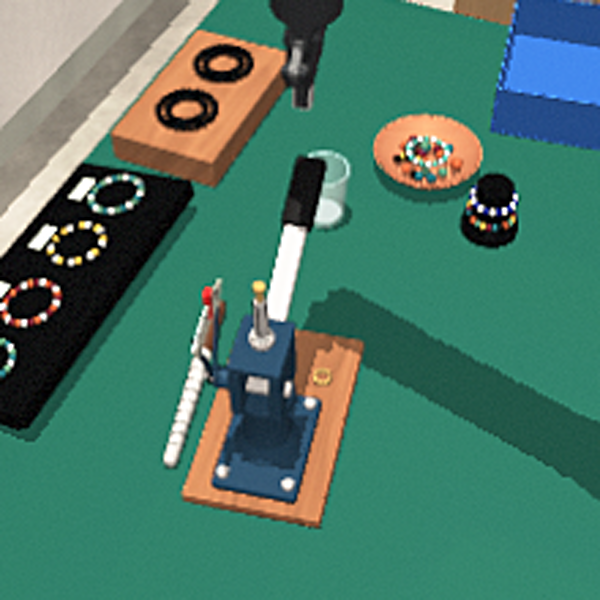

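The lever is back at its rest position, since the side image matches the start around lever and scale. The flag hasn't moved, everything else is in place and the arm is clear. Handing in.

```bash
python3 -c "from station import order; print(order.close_job())"
```

```text
the job is handed in; nothing more can be done
None
```

I pressed the lever down to the red index, held it there, followed it back up to its rest stop and handed the job in. The robot's clock read 14.97 s after the last move.

- **Index:** I measured it from the two cameras at about 0.377 rad, give or take 0.015. At that limit the pointer in the images confirms the alignment only to about half a graduation mark, so the match is good but not exact.
- **Hold:** From the fingertip height, the lever stayed between about 0.36 and 0.378 rad for roughly 4.5 s. It crept up and I corrected it twice. The last 0.8 s was steady at about 0.373 rad. In the images the pointer tip sat directly under the flag.
- **Return:** The fingers still carried 3.7 N of spring force near the top, so the lever came up under control. The force fell to about zero at its rest height.
- **Last checks:** The side image around the lever, scale and mandrel matches the start, and the red flag is within 0.1 px of where it began. In the final side view the brass ring, sizing stick, tumbler, bowl and bracelet stand look in place; the pen and the loose bracelet were outside that view. The arm finished clear, more than 10 cm above the grip.

No check failed.

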